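# Level the utensil rail with a saddle spirit level

## Task

Hang the saddle spirit level over the bar of the utensil rail stand, between the two posts, and let go of it. Then turn the black bar knob of the stand's levelling foot until the bubble sits centred between the two lines of the vial, let go of the knob, and press the level firmly down onto the bar from above with the bubble still between the lines: finish while still pressing, do not let go at the end. Leave the other things on the counter where they are.

Things in the scene. Friction and masses are not known exactly. Their poses are not given: they have to be found in the camera images.
- level: loose saddle spirit level, 0.2 to 0.3 kg: aluminium inverted-U channel 130 mm long (its y), 30 wide (its x), 72 high; origin under its centre. Two flat cheeks 4 mm thick, 22 mm apart inside, from z 0 to 50 mm, with a V-groove between them that settles on the bar: seated, the bar's centre line is 30 mm above the underside. It stands upright on its cheeks at the start
- level_mid (a point): middle of the level, 35 mm above its underside; axes of the level (y along it). Grasp it here across the cheeks, 30 mm wide along x. Above it, at z 60 mm of the level, the yellow-green vial lies along y, 17 mm thick, 68 mm long, with a whitish bubble
- press_a (a point): middle of the flat top of the level's black end block at its +y end, 30 x 31 mm, 72 mm above the level's underside: a place to press straight down
- press_b (a point): middle of the flat top of the level's black end block at its -y end, 30 x 31 mm, 72 mm above the level's underside: a place to press straight down
- bubble (a joint): how far the bubble stands from the middle of the vial, in m along the level's +y; 0 is centred. The bubble (16 mm long) runs to the higher end, 0.5 mm for every 1 mrad of slope of the level, and takes about 1.5 s to settle; the two black lines are 23 mm apart
- bar_mid (a point): middle of the stand's round steel bar, on its centre line: 12 mm thick, about 170 mm above the counter, along this frame's y. Posts 16 mm thick at y +130 and -130 mm reach up to the bar, clear between them; scoops hang beyond the +y post. A beam 36 mm wide, up to 36 mm above the counter, lies below the bar
- rack: the tipping part of the stand (beam, posts and bar as one); origin at the foot of the +y post, 18 mm above the counter, about which it tips; y along the bar. At the start its -y end (the knob's end) is too low. The stand's feet are fixed to the counter
- knob_grip (a point): point on the axis of the levelling foot's knob, 82 mm above the counter, 225 mm from the middle of the bar along its -y: black bar grip 48 mm long along this frame's x, 14 mm thick along y, z 66 to 97 mm above the counter, on a disc 50 mm across; the axis is vertical
- knob (a joint): turn of the knob in rad, growing clockwise seen from above, from -1.2 to 4.0; stays where it is left (friction 0.12 N m). Each rad clockwise raises the knob's end of the bar by 4 mm, 11.5 mrad of slope, and moves the bubble 5.8 mm towards that end. At the start it needs 1.1 to 2.5 rad clockwise; how much, only the bubble tells
- jar_a: bystander: jar with yellow lid, 60 mm across, 95 mm high; origin under its centre
- jar_b: bystander: small spice jar with red lid, 48 mm across, 75 mm high; origin under its centre
- salt: bystander: round canister, 84 mm across, 135 mm high; origin under its centre
- soda: bystander: carton 45 x 75 x 110 mm high; origin under its centre
- cup: bystander: black measuring cup, 72 mm across, 55 mm high; origin under its centre
- bowl: bystander: glass bowl, 210 mm across, 90 mm high; origin under its centre
- oil: bystander: bottle 68 mm across, 190 mm high; origin under its centre
There are look-alikes about, which are no part of the job. Of the things that look like the level, take the one that is farthest to the robot's right at the start.

How it is judged:
On the way, in this order (a step that is already met when the one before it is completed fails the run):
1. the level hangs over the bar, seated and let go (x of level_mid in the frame of bar_mid between -0.004 and 0.004 m and y of level_mid in the frame of bar_mid between -0.08 and 0.08 m and z of level_mid in the frame of bar_mid between 0.001 and 0.009 m and angle between the y axis of level_mid and the y axis of bar_mid, either way round below 0.06 rad and contact force between each of the fingers, the arm and level below 0.3 N), for 0.3 s.
2. the bar is level and the bubble stands between the lines, the level untouched (all of step 1 and value of joint bubble between -0.0035 and 0.0035 m and angle between bar_mid's own z axis and vertical below 0.009 rad), for 0.5 s.
At the end, for the whole second after the job is handed in: Level seated over the bar between the posts (4 mm across, 80 mm along, 0.06 rad), bar level within 9 mrad, bubble within 3.5 mm of the middle, and the robot still pressing: over 3 N on the level and over 6 N between level and bar (x of level_mid in the frame of bar_mid between -0.004 and 0.004 m and y of level_mid in the frame of bar_mid between -0.08 and 0.08 m and z of level_mid in the frame of bar_mid between 0.001 and 0.009 m and angle between the y axis of level_mid and the y axis of bar_mid, either way round below 0.06 rad and value of joint bubble between -0.0035 and 0.0035 m and angle between bar_mid's own z axis and vertical below 0.009 rad and contact force between level and rack above 6 N and contact force between any of the fingers, the arm and level above 3 N); the arm keeps its last pose, push and grip.
It fails at once if a bystander was moved more than 40 mm (distance of any of jar_a, jar_b, salt, soda, cup, bowl, oil from where it was at the start of the episode above 0.04 m).
It also fails if it takes over 72 s, if anything falls off the work surface, if the arm or the gripper's body presses on something with over 40 N, if the wrist force passes 120 N, or if a joint passes its speed limit or range.

## Robot

A 6-joint arm with a two-finger parallel gripper is mounted at the origin on the work surface. World frame = base frame: x ahead of the robot, y to its left, z up, the work surface at z = 0. Lengths are in m, angles in rad, forces in N, time in s.
With the tool pointing down it reaches from about 0.375 to 0.9 m from the base axis. Payload 3.1 kg.
Tool frame: the origin (TCP) lies on the centre line of the jaws, within the pads' length; the fingertips stand robot.nose_length ahead of it and the grasp point (between the pads) lies 6 mm ahead of it (robot.nose_length is the distance from the TCP to the fingertips, in m); z points along the fingers, y is the line along which they close (so a half turn about z gives the same grasp; the last joint's range is limited). The gripper opens to 87 mm and grips with 3 to 60 N. Pads are 19 mm wide; open, the fingers measure 117 mm over their backs; the gripper's body (75 mm by 190 mm) begins 51 mm behind the grasp point.
Start: joints at [-1.312, 0.527, 1.433, -0, 1.181, -0.178], TCP at [0.264, -0.566, 0.248] pointing down, gripper open.
Joint ranges: [-3.08, 3.08], [-0.75, 2.2], [0.22, 2.44], [-1.43, 4.57], [0, 2.65], [-2.85, 2.85]. Speed limits (rad/s): [2.79, 2.79, 3.14, 3.14, 3.14, 3.14].

## Interface

Orientations are given as a unit quaternion [x, y, z, w].
In Python, from rig import robot gives the robot as it stands.
- The arm moves only by the shell command python3 -m crank 'ROWS' [FORCE]. ROWS is JSON, one flat list of numbers, 7 for each row, row after row: the shift along the tool's x, y, z in mm, then the turn, a rotation vector about the tool's x, y, z in degrees, then the closure in counts, from 0 (fully open) to 255 (shut). In form: [x, y, z, ax, ay, az, fingers, x, y, z, ax, ay, az, fingers, ...]. A call has exactly 5 rows; each row is the pose to reach, as a shift and turn from the pose commanded when the call began, along the tool's axes at that moment; what a row does not reach only later rows make up. A row lasts 1/12 s, in which the tool goes at most 41.7 mm and 7.16 degrees, less where a joint would pass 70% of its speed; a pose out of reach is approached as far as the arm can. A call with a gripper value outside its range is refused whole. The fingers move at their own pace and stop on an object; FORCE is the grip in N (left out, the last holds). Time passes only in rows, so rows that repeat a pose let the fingers close, or fill a call up. It gives the time, the measured TCP pose, the force, the opening and the grip force at its end, in the units of the state.
- robot.get_obs(): the state, without advancing time (a new reading comes with each control period).
- robot.camera(name): name is "side" or "top"; returns a dict with "pixels" (384x512x3 uint8, red, green, blue), "intrinsics" (3x3 intrinsics, pixels), "k1" (the pictures are not rectified: a ray, as slopes to the right and down, at radius r is drawn at 1 + k1 r^2 times it, then the intrinsics apply), "extrinsics" (4x4, takes a point from camera to world coordinates). Camera axes: x right, y down, z forward; pixel columns grow to the right and rows downward; lengths in m; the calibration is good to about 2 mm. A picture is of the moment at which its call begins. There is no depth.
- robot.hand_in(): hands the job in; it is judged then, once.
The state is a dict: "time": time; "q": joint angles; "joint_velocities": joint speeds; "joint_torque": joint torques, N m; "position": TCP position; "tool_rot": TCP orientation; "ft_force": force on the tool from outside, world axes, zero at the start; "moment": the same for the moment, N m; "grip_width": finger opening in m; "grip_force": force on a finger pad.
Only numpy, scipy, OpenCV 4.12 (cv2) and the standard library are available. Lean on these libraries where they do the work, as an engineer would, in place of code of your own. Each camera call takes 0.05 s, during which the arm holds its last target. There are 200 camera calls.

## Working session

There is one attempt and no reset: what is moved stays moved. The work goes in short steps, Python scripts to look and compute and a shell command to move; the robot and the scene stay as the last step left them, time stands still between calls to the robot, and variables do not carry over. Pictures are saved under pics/ and viewed, at most 10 in all, crops included, and the job is handed in when it is done.

```bash
ls; mkdir -p pics
cat > h.py <<'E'
import numpy as np, cv2
from rig import robot
from scipy.spatial.transform import Rotation as R
def shot(n,f=None,crop=None,s=1):
    c=robot.camera(n); p=c["pixels"][:,:,::-1]
    if crop: x0,y0,x1,y1=crop; p=p[y0:y1,x0:x1]
    if f: cv2.imwrite("pics/"+f,cv2.resize(p,None,fx=s,fy=s,interpolation=cv2.INTER_CUBIC))
    return c
def ray(c,uv):
    K=np.array(c["intrinsics"]);E=np.array(c["extrinsics"]);k=c["k1"]
    d=np.array([(uv[0]-K[0,2])/K[0,0],(uv[1]-K[1,2])/K[1,1]]);s=d.copy()
    for _ in range(20): s=d/(1+k*(s@s))
    return E[:3,3],E[:3,:3]@np.array([s[0],s[1],1])
def atz(c,uv,z):
    o,d=ray(c,uv); return o+d*(z-o[2])/d[2]
def proj(c,P):
    K=np.array(c["intrinsics"]);E=np.array(c["extrinsics"])
    p=E[:3,:3].T@(np.array(P)-E[:3,3]); s=p[:2]/p[2]; s=s*(1+c["k1"]*(s@s))
    return np.array([K[0,0]*s[0]+K[0,2],K[1,1]*s[1]+K[1,2]])
def move(P,yaw=None):
    "shift in tool axes (mm) to world TCP P; tool y yaw"
    o=robot.get_obs(); M=R.from_quat(o["tool_rot"])
    print("shift mm",(M.inv().apply(np.array(P)-o["position"])*1000).round(1),"tool y dir",M.as_matrix()[:,1].round(3),"z",M.as_matrix()[:,2].round(3))
    if yaw is not None:
        y=np.array([np.cos(yaw),np.sin(yaw),0]); 
        if y@M.as_matrix()[:,1]<0:y=-y
        z=np.array([0,0,-1.]);T=np.c_[np.cross(y,z),y,z]
        print("rotvec deg",np.degrees((M.inv()*R.from_matrix(T)).as_rotvec()).round(2))
E
python3 - <<'E'
from h import *
for n in("top","side"):
    c=shot(n,n+"0.png",s=1.56); print(n,np.array(c["extrinsics"]).round(3).tolist(),np.array(c["intrinsics"]).tolist(),c["k1"])
print(robot.nose_length,robot.get_obs())
E
```

```text
pics
top [[0.019, -0.981, 0.191, 0.235], [-1.0, -0.019, 0.004, 0.033], [-0.0, -0.191, -0.982, 1.459], [0.0, 0.0, 0.0, 1.0]] [[439.49738497896925, 0.0, 248.0470388616378], [0.0, 439.49738497896925, 195.2456439851092], [0.0, 0.0, 1.0]] -0.0462395402573034
side [[-0.895, -0.338, 0.292, 0.131], [-0.446, 0.698, -0.56, 0.778], [-0.015, -0.632, -0.775, 1.142], [0.0, 0.0, 0.0, 1.0]] [[399.7190205094616, 0.0, 254.16071139835546], [0.0, 399.7190205094616, 194.24627205864604], [0.0, 0.0, 1.0]] 0.03996948496242548
0.025 {'time': 0.1, 'q': array([-1.31247388e+00,  5.28357119e-01,  1.43377890e+00,  2.67560196e-05,
        1.18139084e+00, -1.78549001e-01]), 'joint_velocities': array([ 0.00158644, -0.00208018, -0.00431241, -0.00215782,  0.0002604 ,
       -0.00064375]), 'joint_torque': array([-9.42130350e-05, -4.40984952e+01, -1.77150410e+01,  6.35495991e-02,
        5.34155464e-02, -5.33021444e-05]), 'position': array([ 0.26428885, -0.56569843,  0.24667781]), 'tool_rot': array([ 9.76238273e-01,  2.16697715e-01, -2.62026648e-05, -9.66827815e-04]), 'ft_force': array([-0.20073923,  0.84690769, -0.26776714]), 'moment': array([-0.00489308, -0.02286649, -0.01481498]), 'grip_force': 0.0, 'grip_width': 0.08718942039679835}
```

View pics/top0.png

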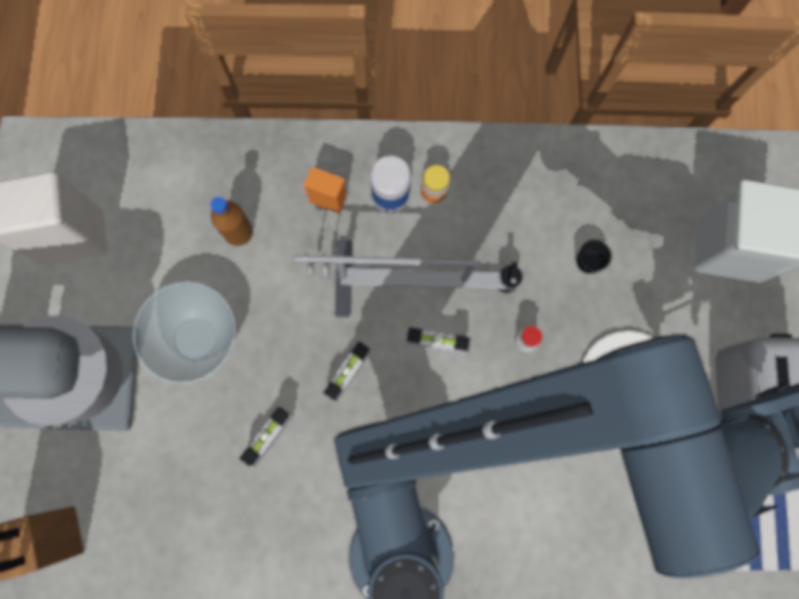

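View pics/side0.png

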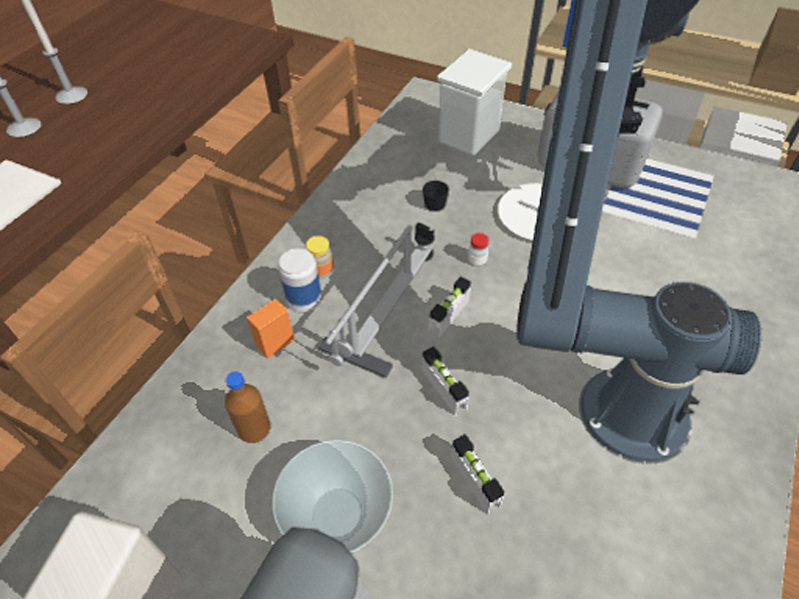

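The top view (shown at 1.56x) has three level look-alikes, at (438,340), (347,371) and (265,436). Image right is -y, so the one farthest right is (438,340), which is raw (281,218). In the side view it's at (450,303). The bar runs about (297,259)–(510,268), with the knob at (511,277). Next I'll check a close crop.

Run:
```python
from h import *
a=shot("top")["pixels"][140:240,180:350,::-1];b=shot("side")["pixels"][135:255,195:335,::-1]
a=cv2.resize(a,(782,460),interpolation=2)
cv2.imwrite("pics/a1.png",a)
cv2.imwrite("pics/b1.png",cv2.resize(b,(700,600),interpolation=2))
```

```text
(no output)
```

View pics/a1.png

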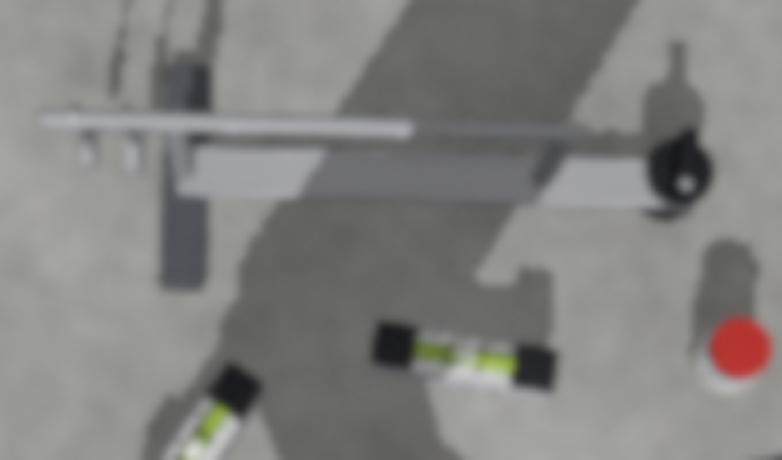

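View pics/b1.png

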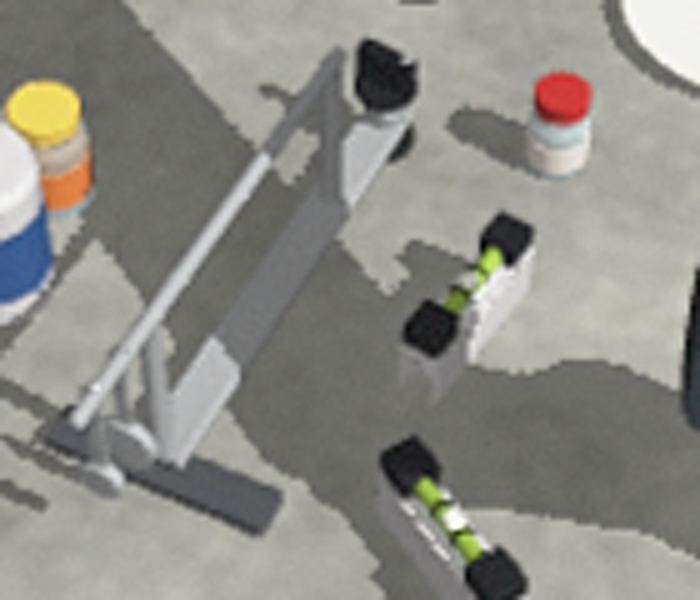

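Top crop: the level's end blocks are at (395,344) and (535,367). The bar's centre line runs (40,121)–(590,133), and the knob is at about (682,168). Side crop: the bar runs (80,415)–(335,60), the level's blocks are at (430,328) and (507,237), and the knob is at about (385,75).

Run:
```python
from h import *
t=shot("top");s=shot("side")
T=lambda x,y:(180+x/4.6-.4,140+y/4.6-.4); S=lambda x,y:(195+x/5-.4,135+y/5-.4)
def tri(a,b):
    (o,d),(p,e)=ray(t,a),ray(s,b)
    k=np.linalg.lstsq(np.c_[d,-e],p-o,rcond=None)[0]; A,B=o+k[0]*d,p+k[1]*e
    return (A+B)/2,np.linalg.norm(A-B)
print("level top",atz(t,T(395,344),.072),atz(t,T(535,367),.072)); print("side",atz(s,S(507,233),.072),atz(s,S(430,328),.072))
print("bar top", [atz(t,T(*p),.17) for p in((40,121),(410,130),(590,133))])
print("bar side",[atz(s,S(*p),.17) for p in((80,415),(265,157),(335,60))])
print("knob",atz(t,T(682,165),.09),atz(s,S(385,68),.09),tri(T(682,168),S(385,75)))
print("beam post foot",atz(t,T(185,175),.036),atz(t,T(178,192),.036),atz(t,T(660,206),.036),atz(t,T(200,148),.036))
print("clips tri +y bar end",tri(T(40,121),S(80,415)), tri(T(590,133),S(335,60)))
move((0.4,-0.05,.3),0)
```

```text
level top [ 0.44418202 -0.01776526  0.072     ] [ 0.42990174 -0.11486191  0.072     ]
side [ 0.42828112 -0.11395727  0.072     ] [ 0.44222072 -0.01190442  0.072     ]
bar top [array([0.57338854, 0.22140342, 0.17      ]), array([ 0.57180704, -0.02241254,  0.17      ]), array([ 0.57207212, -0.14092889,  0.17      ])]
bar side [array([0.57542799, 0.21264376, 0.17      ]), array([ 0.57197646, -0.02435128,  0.17      ]), array([ 0.57015252, -0.12757356,  0.17      ])]
knob [ 0.57124736 -0.21582019  0.09      ] [ 0.5687812  -0.21055501  0.09      ] (array([ 0.57264528, -0.21876725,  0.07396029]), np.float64(0.000728840432095814))
beam post foot [0.57018925 0.13413996 0.036     ] [0.55749625 0.13879784 0.036     ] [ 0.55376623 -0.20922363  0.036     ] [0.59048905 0.12389637 0.036     ]
clips tri +y bar end (array([0.57010588, 0.21961606, 0.18197226]), np.float64(0.00027853461171518695)) (array([ 0.57702002, -0.14305428,  0.1533917 ]), np.float64(0.0012012938286172))
shift mm [ 341.2 -410.3  -52.5] tool y dir [ 0.423 -0.906 -0.001] z [-0.     0.001 -1.   ]
rotvec deg [-3.000e-02 -3.000e-02 -6.497e+01]
```

```bash
python3 -c "
from h import *
move((.436,-.065,.2),np.radians(-8.1))"
```

```text
shift mm [ 367.5 -381.4   47.5] tool y dir [ 0.423 -0.906 -0.001] z [-0.     0.001 -1.   ]
rotvec deg [-3.000e-02 -3.000e-02 -5.687e+01]
```

```bash
python3 -m crank '[28,-28,0,0,0,-5,0, 56,-56,0,0,0,-10,0, 84,-84,0,0,0,-15,0, 112,-112,0,0,0,-20,0, 140,-140,0,0,0,-25,0]'
python3 -c "
from h import *
move((.436,-.065,.2),np.radians(-8.1))"
```

```text
time: 0.72
position: [0.3323, -0.3785, 0.2475]
tool_rot: [0.905, 0.424, 0.0, 0.0]
ft_force: [0.2, 0.1, 0.3]
grip_width: 0.0871
grip_force: 0.0
shift mm [ 307.3 -120.9   47.6] tool y dir [ 0.769 -0.64   0.   ] z [ 0. -0. -1.]
rotvec deg [ 1.000e-02 -0.000e+00 -3.168e+01]
```

```bash
python3 -m crank '[31,-12,0,0,0,-6,0, 62,-24,0,0,0,-12,0, 93,-36,0,0,0,-18,0, 124,-48,0,0,0,-24,0, 155,-60,0,0,0,-30,0]'
python3 -c "
from h import *
move((.436,-.065,.2),np.radians(-8.1))"
```

```text
time: 1.13
position: [0.3859, -0.2214, 0.2478]
tool_rot: [0.764, 0.645, 0.0, 0.0]
ft_force: [-0.2, -1.1, -1.0]
grip_width: 0.0871
grip_force: 0.0
shift mm [162.6  23.   47.7] tool y dir [ 0.986 -0.168  0.001] z [ 0. -0. -1.]
rotvec deg [ 0.03  0.01 -1.6 ]
```

```bash
python3 -m crank '[35,5,10,0,0,-1.6,0, 70,10,20,0,0,-1.6,0, 105,15,30,0,0,-1.6,0, 140,20,40,0,0,-1.6,0, 163,23,48,0,0,-1.6,0]'
python3 -c "
from h import *
shot('top','t2.png',(150,110,350,260),4);shot('side','s2.png',(190,100,350,260),3.7)
move((.436,-.065,.041),np.radians(-8.1))"
```

```text
time: 1.55
position: [0.4366, -0.0636, 0.1991]
tool_rot: [0.756, 0.654, 0.0, -0.0]
ft_force: [-0.0, -0.6, 0.8]
grip_width: 0.0872
grip_force: 0.0
shift mm [ -2.2   0.8 157.6] tool y dir [ 0.99  -0.141 -0.003] z [-0.003  0.002 -1.   ]
rotvec deg [-0.17 -0.08  0.01]
```

View pics/s2.png

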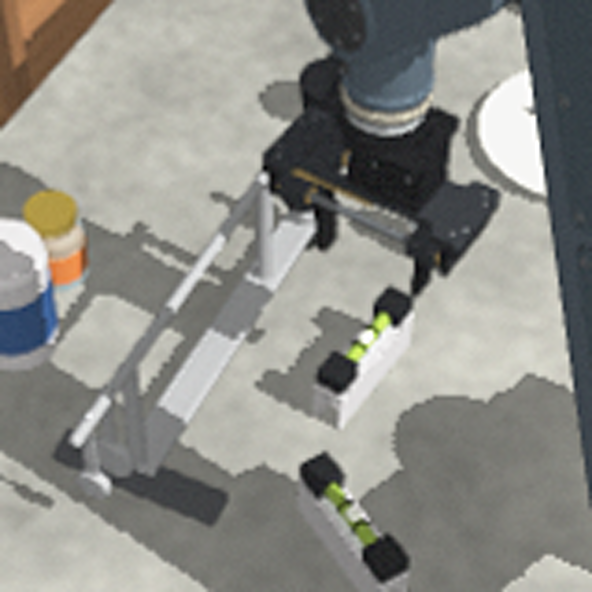

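Side crop: the open gripper is above the chosen level, aligned across it, with the end blocks at (395,305) and (338,372). I'll go straight down.

```bash
python3 -m crank '[-2,1,32,0,0,0,0, -2,1,64,0,0,0,0, -2,1,100,0,0,0,0, -2,1,135,0,0,0,0, -2,1,157,0,0,0,0]' 
python3 -m crank '[0,0,0,0,0,0,0, 0,0,0,0,0,0,120, 0,0,0,0,0,0,255, 0,0,0,0,0,0,255, 0,0,0,0,0,0,255]' 20
```

```text
time: 2.07
position: [0.4369, -0.0694, 0.0404]
tool_rot: [0.757, 0.653, -0.0, -0.0]
ft_force: [-0.5, -0.0, 0.6]
grip_width: 0.0866
grip_force: 0.0
time: 2.48
position: [0.4383, -0.069, 0.0442]
tool_rot: [0.757, 0.654, 0.001, 0.002]
ft_force: [-0.1, 0.3, 0.0]
grip_width: 0.068
grip_force: 0.0
```

```bash
for i in 1 2 3; do python3 -m crank '[0,0,0,0,0,0,255, 0,0,0,0,0,0,255, 0,0,0,0,0,0,255, 0,0,0,0,0,0,255, 0,0,0,0,0,0,255]' 20 | grep -v ft; done
```

```text
time: 2.9
position: [0.4373, -0.0684, 0.0427]
tool_rot: [0.757, 0.654, 0.0, 0.0]
grip_width: 0.0347
grip_force: 0.0
time: 3.32
position: [0.4381, -0.0687, 0.0427]
tool_rot: [0.757, 0.654, 0.0, 0.001]
grip_width: 0.0301
grip_force: 20.0
time: 3.73
position: [0.4378, -0.0687, 0.0427]
tool_rot: [0.757, 0.654, 0.0, 0.001]
grip_width: 0.0297
grip_force: 20.0
```

```bash
python3 -m crank '[0,0,-25,0,0,0,255, 0,0,-60,0,0,0,255, 0,0,-100,0,0,0,255, 0,0,-140,0,0,0,255, 0,0,-180,0,0,0,255]' 30
python3 -m crank '[0,0,-20,0,0,0,255, 0,0,-25,0,0,0,255, 0,0,-25,0,0,0,255, 0,0,-25,0,0,0,255, 0,0,-25,0,0,0,255]'
python3 -c "
from h import *
move((.572,.008,.25),np.radians(-.5))"
```

```text
time: 4.15
position: [0.4337, -0.0672, 0.2228]
tool_rot: [0.757, 0.654, -0.002, -0.004]
ft_force: [1.5, -0.3, -3.6]
grip_width: 0.0299
grip_force: 30.0
time: 4.57
position: [0.4351, -0.0677, 0.2451]
tool_rot: [0.757, 0.654, -0.002, -0.003]
ft_force: [0.3, 0.7, -2.0]
grip_width: 0.0296
grip_force: 30.0
shift mm [ 94.8 124.4  -5.5] tool y dir [ 0.989 -0.146 -0.007] z [-0.006  0.003 -1.   ]
rotvec deg [-0.38 -0.12 -7.88]
```

```bash
python3 -m crank '[19,25,-2,0,0,-2,255, 38,50,-4,0,0,-4,255, 57,75,-6,0,0,-6,255, 76,100,-6,0,0,-7.9,255, 95,124,-6,0,0,-7.9,255]'
python3 -m crank '[0,0,0,0,0,0,255, 0,0,0,0,0,0,255, 0,0,0,0,0,0,255, 0,0,0,0,0,0,255, 0,0,0,0,0,0,255]'
python3 - <<'E'
from h import *
t=shot('top');s=shot('side')
a=cv2.resize(t["pixels"][130:200,170:350,::-1],(800,311),interpolation=2)
b=cv2.resize(s["pixels"][90:240,190:350,::-1],(640,600),interpolation=2)
cv2.imwrite("pics/b3.png",b);cv2.imwrite("pics/a3.png",a)
move((.572,.008,.25),np.radians(-.5))
for p in((.572,.008,.17),(.573,.13,.17),(.572,-.12,.17)):print(proj(s,p))
E
```

```text
time: 4.98
position: [0.5737, 0.0084, 0.2505]
tool_rot: [0.71, 0.705, -0.002, -0.002]
ft_force: [0.2, -1.1, -3.9]
grip_width: 0.0296
grip_force: 30.0
time: 5.4
position: [0.5723, 0.007, 0.2527]
tool_rot: [0.71, 0.704, -0.001, -0.001]
ft_force: [-0.6, 0.4, -3.2]
grip_width: 0.0297
grip_force: 30.0
shift mm [ 1.  -0.9  3.4] tool y dir [ 1.    -0.009 -0.001] z [-0.001  0.    -1.   ]
rotvec deg [-0.05 -0.01 -0.03]
[243.11032094 172.47763292]
[224.74483735 198.49486348]
[260.166896   147.81942187]
```

View pics/b3.png

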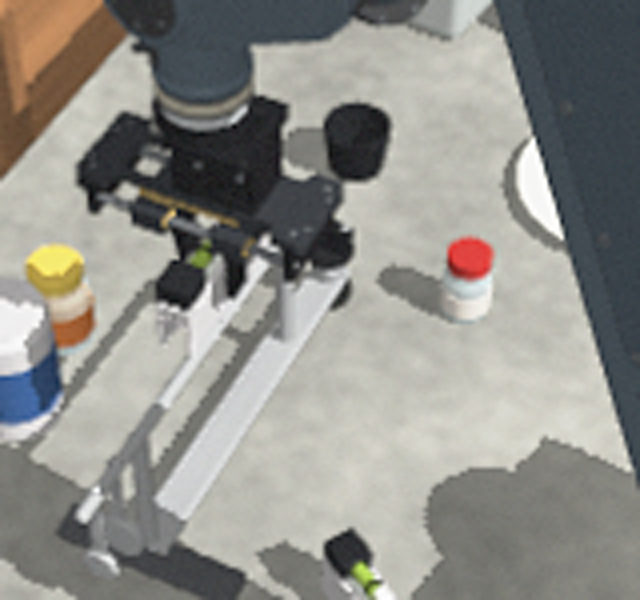

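Side crop: the level hangs in line over the bar, with its near end at (180,310) and the bar at (200,360) running back under it. I'll lower it.

```bash
python3 -m crank '[0,-0.5,10,0,0,0,255, 0,-0.5,22,0,0,0,255, 0,-0.5,34,0,0,0,255, 0,-0.5,46,0,0,0,255, 0,-0.5,56,0,0,0,255]'
python3 -m crank '[0,0,3,0,0,0,255, 0,0,6,0,0,0,255, 0,0,8,0,0,0,255, 0,0,10,0,0,0,255, 0,0,10,0,0,0,255]'
```

```text
time: 5.92
position: [0.5725, 0.0073, 0.1963]
tool_rot: [0.71, 0.704, -0.0, -0.0]
ft_force: [-0.7, -1.2, -4.0]
grip_width: 0.0296
grip_force: 30.0
time: 6.33
position: [0.5734, 0.0075, 0.1877]
tool_rot: [0.71, 0.704, 0.0, 0.0]
ft_force: [0.4, -0.3, -2.4]
grip_width: 0.0294
grip_force: 30.0
```

```bash
python3 -m crank '[0,0,1,0,0,0,255, 0,0,2,0,0,0,255, 0,0,3,0,0,0,255, 0,0,4,0,0,0,255, 0,0,4,0,0,0,255]'
python3 -m crank '[0,0,1,0,0,0,255, 0,0,2,0,0,0,255, 0,0,2,0,0,0,255, 0,0,2,0,0,0,255, 0,0,2,0,0,0,255]'
```

```text
time: 6.75
position: [0.5736, 0.0075, 0.1837]
tool_rot: [0.71, 0.704, 0.0, 0.0]
ft_force: [0.5, -0.0, -2.8]
grip_width: 0.0296
grip_force: 30.0
time: 7.17
position: [0.5744, 0.0074, 0.1822]
tool_rot: [0.71, 0.704, 0.001, 0.001]
ft_force: [2.6, 0.3, 0.8]
grip_width: 0.0298
grip_force: 30.0
```

```bash
python3 -m crank '[0,1,0,0,0,0,255, 0,1.5,1,0,0,0,255, 0,1.5,1.5,0,0,0,255, 0,1.5,2,0,0,0,255, 0,1.5,2,0,0,0,255]'
python3 -m crank '[0,0,0,0,0,0,215, 0,0,0,0,0,0,190, 0,0,0,0,0,0,160, 0,0,0,0,0,0,110, 0,0,0,0,0,0,110]'
python3 -m crank '[0,0,0,0,0,0,110, 0,0,0,0,0,0,110, 0,0,0,0,0,0,110, 0,0,0,0,0,0,110, 0,0,0,0,0,0,110]'
```

```text
time: 7.58
position: [0.5758, 0.0074, 0.1806]
tool_rot: [0.71, 0.704, 0.001, 0.001]
ft_force: [2.0, 0.2, 5.8]
grip_width: 0.0296
grip_force: 30.0
time: 8.0
position: [0.5732, 0.0076, 0.1788]
tool_rot: [0.71, 0.704, -0.001, -0.001]
ft_force: [-0.4, 1.1, -0.5]
grip_width: 0.0391
grip_force: 0.0
time: 8.42
position: [0.5745, 0.0075, 0.1794]
tool_rot: [0.71, 0.704, -0.0, -0.0]
ft_force: [-0.7, -0.8, 0.7]
grip_width: 0.0495
grip_force: 0.0
```

```bash
python3 -m crank '[0,0,-10,0,0,0,90, 0,0,-30,0,0,0,60, 0,0,-55,0,0,0,50, 0,0,-80,0,0,0,50, 0,0,-100,0,0,0,50]'
python3 -c "
from h import *
move((.572,-.217,.24),0);print(robot.get_obs()['q'])"
```

```text
time: 8.83
position: [0.5752, 0.0074, 0.2822]
tool_rot: [0.71, 0.704, 0.001, 0.001]
ft_force: [0.1, -0.3, 0.4]
grip_width: 0.0684
grip_force: 0.0
shift mm [-224.4   -1.4   42.2] tool y dir [ 1.    -0.008  0.002] z [ 0.002 -0.    -1.   ]
rotvec deg [ 0.12  0.02 -0.47]
[-1.81312286e-01  4.20597648e-01  1.52110983e+00  5.29226538e-05
  1.19768247e+00 -1.73092578e-01]
```

```bash
python3 -m crank '[-38,0,0,0,0,0,0, -76,0,0,0,0,0,0, -114,0,0,0,0,0,0, -152,0,10,0,0,0,0, -190,-1,20,0,0,0,0]'
python3 -m crank '[-34,0,20,0,0,0,0, -34,0,20,0,0,0,0, -34,0,20,0,0,0,0, -34,0,20,0,0,0,0, -34,0,20,0,0,0,0]'
python3 - <<'E'
from h import *
t=shot('top');s=shot('side')
a=cv2.resize(t["pixels"][145:195,200:340,::-1],(790,282),interpolation=2)
b=cv2.resize(s["pixels"][110:200,205:325,::-1],(400,300),interpolation=2)
m=np.zeros((590,800,3),np.uint8);m[:282,:790]=a;m[285:585,:400]=b
g=cv2.resize(s["pixels"][142:202,215:295,::-1],(400,300),interpolation=2);m[285:585,400:]=g
cv2.imwrite("pics/c4.png",m)
move((.572,-.217,.24),0);print(robot.get_obs()['q'])
E
```

```text
time: 9.25
position: [0.5727, -0.1844, 0.2612]
tool_rot: [0.71, 0.704, 0.001, 0.002]
ft_force: [0.9, 0.2, 0.0]
grip_width: 0.086
grip_force: 0.0
time: 9.67
position: [0.5722, -0.2154, 0.2405]
tool_rot: [0.71, 0.705, 0.0, 0.0]
ft_force: [-0.3, -0.3, 0.7]
grip_width: 0.0867
grip_force: 0.0
shift mm [-1.8 -0.3  0.6] tool y dir [ 1.    -0.006  0.001] z [ 0.001 -0.    -1.   ]
rotvec deg [ 0.07  0.03 -0.36]
[-5.42227417e-01  5.16311770e-01  1.47640444e+00  2.33091705e-04
  1.14756205e+00 -5.36021832e-01]
```

View pics/c4.png

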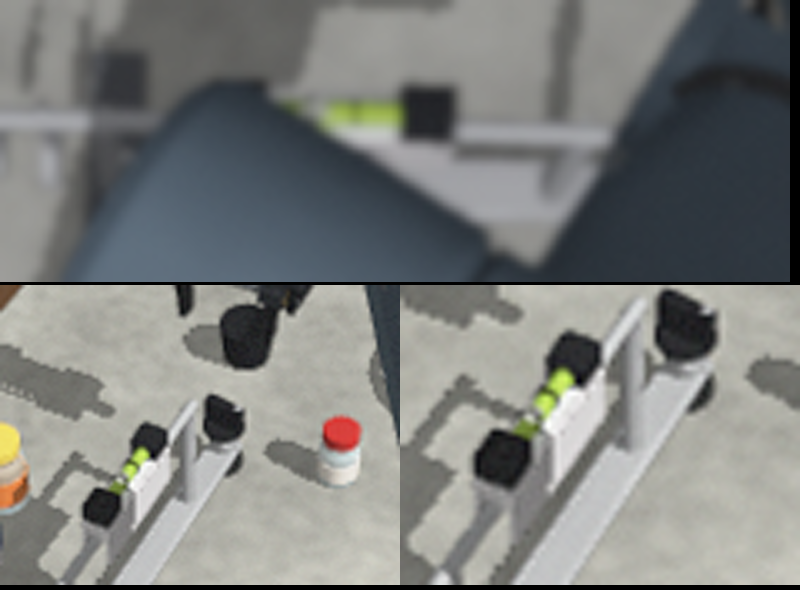

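The composite shows the level seated on the bar, with the bubble towards the near (+y) end at about (524,430) of the right crop. The knob's bar grip runs from about (668,300) to (712,325). I'll work out its direction.

Run:
```python
from h import *
s=shot('side')
f=lambda x,y:(215+(x-400)/5-.4,142+(y-285)/5-.4)
a,b=atz(s,f(668,298),.097),atz(s,f(712,318),.097);print(a,b,b-a)
for P in((.572,-.217,.097),(.572+.024,-.217,.097),(.572-.024,-.217,.097),(.572,-.224,.097),(.572,-.21,.097)):
    p=proj(s,P);print(P,400+(p[0]+.4-215)*5,285+(p[1]+.4-142)*5)
p=s["pixels"][140:158,264:282]
cv2.imwrite("pics/k5.png",cv2.resize(np.hstack([p[:,:,::-1]]),(594,594),interpolation=2))
```

```text
[ 0.58637546 -0.21783007  0.097     ] [ 0.54778161 -0.21264627  0.097     ] [-0.03859385  0.00518381  0.        ]
(0.572, -0.217, 0.097) 684.912649606905 304.47902798614064
(0.596, -0.217, 0.097) 655.9429079787702 294.8400698100687
(0.5479999999999999, -0.217, 0.097) 714.1571845107101 314.2042671141876
(0.572, -0.224, 0.097) 688.8522336599638 298.597634822804
(0.572, -0.21, 0.097) 680.9527276697298 310.39066940422185
```

View pics/k5.png

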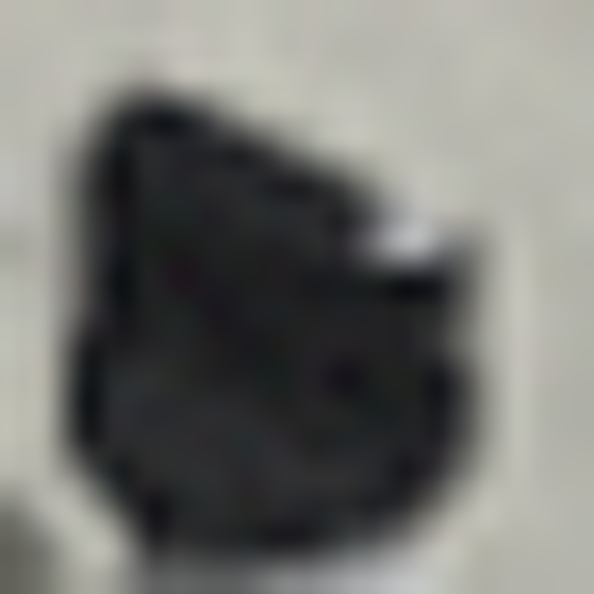

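```bash
python3 -m crank '[-2,0,30,0,0,4,0, -2,0,60,0,0,8,0, -2,0,95,0,0,8,0, -2,0,125,0,0,8,0, -2,0,143,0,0,8,0]'
python3 -m crank '[0,0,0,0,0,0,130, 0,0,0,0,0,0,255, 0,0,0,0,0,0,255, 0,0,0,0,0,0,255, 0,0,0,0,0,0,255]' 25
python3 -m crank '[0,0,0,0,0,0,255, 0,0,0,0,0,0,255, 0,0,0,0,0,0,255, 0,0,0,0,0,0,255, 0,0,0,0,0,0,255]'
```

```text
time: 10.23
position: [0.5707, -0.2166, 0.0939]
tool_rot: [0.757, 0.654, -0.001, -0.002]
ft_force: [-0.6, -0.7, -0.1]
grip_width: 0.087
grip_force: 0.0
time: 10.65
position: [0.5731, -0.219, 0.0985]
tool_rot: [0.757, 0.653, 0.001, 0.002]
ft_force: [0.4, 0.4, -0.1]
grip_width: 0.0617
grip_force: 0.0
time: 11.07
position: [0.5752, -0.2193, 0.0981]
tool_rot: [0.758, 0.653, 0.002, 0.004]
ft_force: [6.0, 0.7, 1.3]
grip_width: 0.0479
grip_force: 25.0
```

```bash
python3 -m crank '[0,2.5,0,0,0,4,255, 0,2.5,0,0,0,10,255, 0,2.5,0,0,0,16,255, 0,2.5,0,0,0,22,255, 0,2.5,0,0,0,28,255]'
python3 - <<'E'
from h import *
move((.575,-.2193,.098),0);print(robot.get_obs()['q'],robot.get_obs()['moment'])
E
```

```text
time: 11.48
position: [0.576, -0.2195, 0.0981]
tool_rot: [0.894, 0.448, 0.001, 0.002]
ft_force: [2.9, 0.1, 2.8]
grip_width: 0.0478
grip_force: 25.0
shift mm [-0.4 -0.9  0.1] tool y dir [ 0.801 -0.598  0.004] z [ 0.004 -0.002 -1.   ]
rotvec deg [  0.26   0.04 -36.75]
[-5.45402841e-01  7.08697064e-01  1.57309488e+00  5.11450199e-04
  8.55350907e-01  9.55935119e-02] [ 0.0760923  -0.29207291  0.12397637]
```

```bash
python3 -m crank '[0,0.5,0,0,0,6,255, 0,0.5,0,0,0,12,255, 0,0.5,0,0,0,18,255, 0,0.5,0,0,0,21,255, 0,0.5,0,0,0,21,255]'
cat > bub.py <<'E'
from h import *
import sys
s=shot('side')
# level axis: vial at height .138+.06 above counter, along bar; sample line profile
z=.2; P=[(.5745,y,z) for y in np.arange(-.055,.075,.001)]
uv=np.array([proj(s,p) for p in P]).astype(np.float32)
d=(uv[-1]-uv[0])/np.linalg.norm(uv[-1]-uv[0]);n=np.array([-d[1],d[0]],np.float32)
acc=[]
for k in np.arange(-2,2.1,1): 
    m=uv+k*n; acc.append(cv2.remap(s["pixels"],m[None,:,0].copy(),m[None,:,1].copy(),cv2.INTER_LINEAR)[0])
acc=np.array(acc)
for j,y in enumerate(np.arange(-.055,.075,.001)):
    if j%3==0: print(round(y*1000), *[tuple(int(v) for v in acc[k,j]) for k in (0,1,2,3,4)])
c=cv2.resize(s["pixels"][140:185,220:270,::-1],None,fx=12,fy=12,interpolation=cv2.INTER_CUBIC)
cv2.imwrite("pics/"+sys.argv[1],c)
E
python3 bub.py d6.png; python3 -c "
from h import *
move((.576,-.2195,.098),0)"
```

```text
time: 11.9
position: [0.5763, -0.2198, 0.0981]
tool_rot: [0.96, 0.279, 0.002, 0.001]
ft_force: [2.5, 0.2, 5.6]
grip_width: 0.0478
grip_force: 25.0
shift mm [-0.  -0.4  0.1] tool y dir [ 0.538 -0.843  0.003] z [ 0.004 -0.002 -1.   ]
rotvec deg [ 2.500e-01 -2.000e-02 -5.744e+01]Traceback (most recent call last):
  File "bub.py", line 10, in <module>
    m=uv+k*n; acc.append(cv2.remap(s["pixels"],m[None,:,0].copy(),m[None,:,1].copy(),cv2.INTER_LINEAR)[0])
                         ~~~~~~~~~^^^^^^^^^^^^^^^^^^^^^^^^^^^^^^^^^^^^^^^^^^^^^^^^^^^^^^^^^^^^^^^^^^^^
cv2.error: OpenCV(4.12.0) /io/opencv/modules/imgproc/src/imgwarp.cpp:1821: error: (-215:Assertion failed) ((map1.type() == CV_32FC2 || map1.type() == CV_16SC2) && map2.empty()) || (map1.type() == CV_32FC1 && map2.type() == CV_32FC1) in function 'remap'
```

```bash
sed -i 's/m=uv+k\*n;/m=(uv+k*n).astype(np.float32);/' bub.py
python3 -m crank '[0,0,0,0,0,0,160, 0,0,0,0,0,0,100, 0,0,0,0,0,0,0, 0,0,0,0,0,0,0, 0,0,0,0,0,0,0]'
python3 -m crank '[0,0,-20,0,0,0,0, 0,0,-45,0,0,-5,0, 0,0,-45,0,0,-12,0, 0,0,-45,0,0,-19,0, 0,0,-45,0,0,-26,0]'
python3 -m crank '[0,0,0,0,0,-7,0, 0,0,0,0,0,-14,0, 0,0,0,0,0,-21,0, 0,0,0,0,0,-28,0, 0,0,0,0,0,-35,0]'
python3 -m crank '[0,0,0,0,0,-7,0, 0,0,0,0,0,-14,0, 0,0,0,0,0,-21,0, 0,0,0,0,0,-28,0, 0,0,0,0,0,-28,0]'
python3 bub.py d6.png; python3 -c "
from h import *
move((.576,-.2195,.098),0)"
```

```text
time: 12.37
position: [0.574, -0.2189, 0.096]
tool_rot: [0.96, 0.28, -0.001, -0.001]
ft_force: [-0.2, -0.1, -0.5]
grip_width: 0.0653
grip_force: 0.0
time: 12.78
position: [0.5745, -0.2192, 0.1418]
tool_rot: [0.871, 0.492, -0.0, 0.0]
ft_force: [-0.0, 0.7, 0.0]
grip_width: 0.0865
grip_force: 0.0
time: 13.2
position: [0.5742, -0.2189, 0.141]
tool_rot: [0.683, 0.731, -0.0, -0.001]
ft_force: [-0.4, 0.5, 0.3]
grip_width: 0.0872
grip_force: 0.0
time: 13.62
position: [0.5742, -0.219, 0.1411]
tool_rot: [0.487, 0.873, -0.0, -0.001]
ft_force: [-0.1, 0.3, -0.5]
grip_width: 0.0871
grip_force: 0.0
-55 (44, 45, 47) (39, 42, 45) (43, 44, 48) (44, 46, 50) (43, 43, 47)
-52 (47, 47, 48) (45, 46, 48) (44, 44, 48) (44, 45, 48) (40, 40, 44)
-49 (47, 48, 48) (46, 49, 49) (47, 48, 49) (47, 46, 49) (43, 44, 47)
-46 (45, 46, 48) (44, 46, 47) (45, 46, 48) (43, 42, 46) (46, 47, 49)
-43 (47, 49, 49) (45, 46, 47) (46, 46, 46) (41, 41, 44) (43, 43, 46)
-40 (48, 47, 50) (46, 47, 48) (46, 46, 47) (40, 41, 44) (42, 42, 44)
-37 (47, 47, 51) (41, 42, 46) (45, 44, 48) (42, 42, 46) (44, 43, 46)
-34 (36, 37, 39) (37, 39, 
[... 2114 characters left out ...]
) (32, 33, 36) (31, 33, 33) (33, 33, 33)
53 (33, 33, 33) (30, 31, 32) (32, 33, 36) (35, 36, 37) (35, 36, 35)
56 (33, 34, 35) (31, 33, 33) (29, 29, 33) (34, 34, 36) (36, 36, 37)
59 (31, 33, 34) (34, 35, 35) (32, 32, 34) (33, 34, 35) (36, 37, 37)
62 (33, 35, 36) (38, 39, 39) (33, 33, 35) (35, 35, 36) (31, 33, 34)
65 (34, 37, 36) (36, 38, 37) (33, 34, 34) (35, 35, 36) (35, 34, 36)
68 (32, 35, 33) (33, 36, 36) (31, 33, 32) (29, 30, 32) (33, 32, 34)
71 (26, 29, 29) (27, 30, 29) (29, 30, 29) (27, 27, 28) (33, 32, 33)
74 (33, 30, 34) (43, 44, 44) (29, 28, 28) (29, 27, 30) (29, 28, 32)
shift mm [-1.3  1.2 43.1] tool y dir [ 0.854  0.521 -0.001] z [-0.001  0.001 -1.   ]
rotvec deg [-0.05 -0.05 31.39]
```

View pics/d6.png

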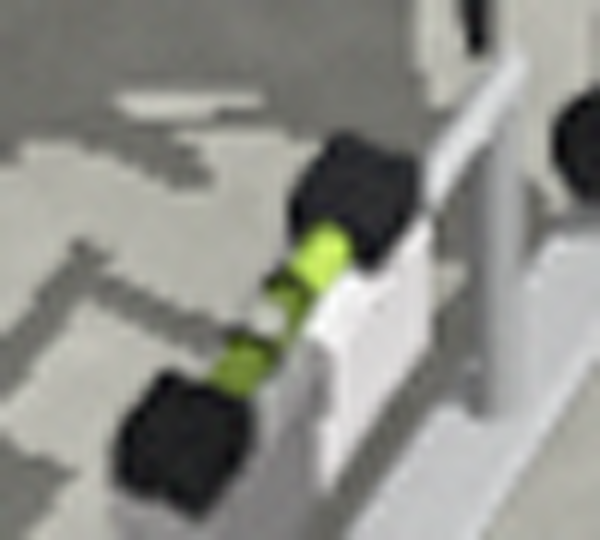

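Close crop: the bubble is at about (265,315) and the lines at about (290,285) and (245,345), so the bubble sits roughly 3 mm off towards +y. That needs about 0.5 rad more, so I'll regrip across the knob's thickness.

```bash
python3 -m crank '[-1,1,10,0,0,-1,0, -1,1,25,0,0,-1,80, -1,1,38,0,0,-1,120, -1,1,38,0,0,-1,255, -1,1,38,0,0,-1,255]' 30
python3 -m crank '[0,0,0,0,0,0,255, 0,0,0,0,0,0,255, 0,0,0,0,0,0,255, 0,0,0,0,0,0,255, 0,0,0,0,0,0,255]'
python3 -m crank '[0,0,0,0,0,0,255, 0,0,0,0,0,0,255, 0,0,0,0,0,0,255, 0,0,0,0,0,0,255, 0,0,0,0,0,0,255]'
```

```text
time: 14.08
position: [0.5754, -0.2191, 0.1023]
tool_rot: [0.481, 0.877, 0.0, -0.001]
ft_force: [0.7, 0.1, -0.5]
grip_width: 0.0682
grip_force: 0.0
time: 14.5
position: [0.5764, -0.2196, 0.1041]
tool_rot: [0.481, 0.877, -0.0, 0.001]
ft_force: [-0.4, -0.4, -0.1]
grip_width: 0.0353
grip_force: 0.0
time: 14.92
position: [0.5753, -0.22, 0.1037]
tool_rot: [0.48, 0.877, -0.001, -0.001]
ft_force: [-3.9, -3.1, 1.2]
grip_width: 0.0137
grip_force: 30.0
```

```bash
python3 -m crank '[0,-1,0,0,0,6,255, 0,-1,0,0,0,12,255, 0,-1,0,0,0,18,255, 0,-1,0,0,0,24,255, 0,-1,0,0,0,28,255]'
for i in 1 2 3; do python3 -m crank '[0,0,-0.5,0,0,0,255, 0,0,-0.5,0,0,0,255, 0,0,-0.5,0,0,0,255, 0,0,-0.5,0,0,0,255, 0,0,-0.5,0,0,0,255]'|grep -v grip; done
cat > b2.py <<'E'
from h import *
z=.2;ys=np.arange(-.04,.05,.0005);B=[]
for _ in range(4):
    s=shot('side'); uv=np.array([proj(s,(.5745,y,z)) for y in ys])
    d=(uv[-1]-uv[0])/np.linalg.norm(uv[-1]-uv[0]);n=np.array([-d[1],d[0]]);a=0
    for k in(-1,-.5,0,.5,1):
        m=(uv+k*n).astype(np.float32);a=a+cv2.remap(s["pixels"],m[None,:,0].copy(),m[None,:,1].copy(),cv2.INTER_CUBIC)[0].astype(float)/5
    B.append(a)
a=np.mean(B,0)
for y,p in zip(ys[::4],a[::4]): print(round(y*1e3),p.round().astype(int),round(p[2]/p[1],2))
y=ys*1e3; w=np.clip(a[:,2]/a[:,1]-.6,0,None)*(a[:,1]>75); w*=(y>-25)&(y<32)
print("bubble",(w*y).sum()/w.sum())
E
python3 b2.py
```

```text
time: 15.33
position: [0.5754, -0.22, 0.1037]
tool_rot: [0.68, 0.733, 0.0, 0.0]
ft_force: [-0.4, -0.3, 1.1]
grip_width: 0.0138
grip_force: 30.0
time: 15.75
position: [0.5754, -0.22, 0.1037]
tool_rot: [0.678, 0.735, 0.0, -0.0]
ft_force: [0.7, -1.4, -4.9]
time: 16.17
position: [0.5754, -0.22, 0.1038]
tool_rot: [0.679, 0.734, 0.0, -0.0]
ft_force: [3.1, -1.9, -12.9]
time: 16.58
position: [0.5754, -0.22, 0.1039]
tool_rot: [0.679, 0.734, 0.0, -0.0]
ft_force: [4.9, -2.0, -17.6]
-40 [43 45 47] 1.05
-38 [42 43 46] 1.07
-36 [40 40 45] 1.12
-34 [38 38 44] 1.15
-32 [49 52 43] 0.83
-30 [79 92 50] 0.54
-28 [121 145  64] 0.44
-26 [156 186  79] 0.43
-24 [177 209  89] 0.43
-22 [185 217  92] 0.42
-20 [187 220  93] 0.42
-18 [186 219  92] 0.42
-16 [181 214  89] 0.41
-14 [165 197  80] 0.41
-12 [131 158  63] 0.4
-10 [ 93 111  46] 0.42
-8 [64 75 34] 0.46
-6 [56 66 28] 0.42
-4 [71 84 34] 0.4
-2 [ 96 111  55] 0.5
0 [121 133  90] 0.67
2 [148 155 129] 0.83
4 [171 175 159] 0.91
6 [183 186 173] 0.93
8 [186 189 176] 0.94
10 [189 191 179] 0.93
12 [176 179 166] 0.93
14 [136 140 126] 0.9
16 [87 94 72] 0.77
18 [65 77 39] 0.51
20 [80 97 38] 0.4
22 [100 120  46] 0.38
24 [110 131  53] 0.4
26 [113 134  57] 0.42
28 [111 133  57] 0.43
30 [110 131  54] 0.41
32 [109 129  55] 0.43
34 [104 123  55] 0.45
36 [ 88 103  49] 0.47
38 [63 72 40] 0.56
40 [38 41 32] 0.79
42 [27 28 31] 1.12
44 [31 31 34] 1.12
46 [33 33 35] 1.05
48 [32 32 33] 1.04
bubble 8.552453019628967
```

```bash
sed -i 's/^for y,p in zip.*/b=a[:,2]\/a[:,1]; i=[j for j in range(len(ys)-1) if (b[j]-.67)*(b[j+1]-.67)<0]; print("ratio edges",y0(ys,i),"dark", [round(ys[k]*1e3,1) for k in range(2,len(ys)-2) if a[k,1]==a[max(0,k-8):k+9,1].min()])/; 1a y0=lambda ys,i:[round(ys[j]*1e3,1) for j in i]' b2.py
python3 -m crank '[0,0,1.5,0,0,0,255, 0,0,1.5,0,0,0,255, 0,0,1.5,0,0,0,255, 0,0,1.5,0,0,0,255, 0,0,1.5,0,0,0,255]'|grep -v grip
python3 b2.py
python3 -m crank '[0,0,0,0,0,6,255, 0,0,0,0,0,12,255, 0,0,0,0,0,18,255, 0,0,0,0,0,18,255, 0,0,0,0,0,18,255]'
for i in 1 2 3 4 5; do python3 -m crank '[0,0,0,0,0,0,255, 0,0,0,0,0,0,255, 0,0,0,0,0,0,255, 0,0,0,0,0,0,255, 0,0,0,0,0,0,255]'|grep ft_; done;python3 b2.py
```

```text
time: 17.2
position: [0.5753, -0.22, 0.1038]
tool_rot: [0.679, 0.734, 0.0, 0.0]
ft_force: [2.8, -2.2, -10.2]
ratio edges [np.float64(-31.5), np.float64(0.0), np.float64(16.5), np.float64(39.0)] dark [np.float64(-34.0), np.float64(-6.5), np.float64(17.5), np.float64(42.5)]
bubble 8.605283540780249
time: 17.82
position: [0.5755, -0.2201, 0.1038]
tool_rot: [0.784, 0.62, 0.0, 0.0]
ft_force: [2.9, -0.9, -8.7]
grip_width: 0.0134
grip_force: 30.0
ft_force: [3.3, -0.8, -7.3]
ft_force: [4.3, -0.2, -5.3]
ft_force: [3.3, -0.6, -4.9]
ft_force: [4.1, 0.7, -2.7]
ft_force: [4.5, -0.2, -2.8]
ratio edges [np.float64(-31.5), np.float64(-0.5), np.float64(16.0), np.float64(39.0)] dark [np.float64(-34.5), np.float64(-34.0), np.float64(-6.5), np.float64(17.5), np.float64(28.5), np.float64(42.5)]
bubble 8.056422802507678
```

```bash
python3 -m crank '[0,0,0,0,0,0,160, 0,0,0,0,0,0,100, 0,0,0,0,0,0,100, 0,0,0,0,0,0,100, 0,0,0,0,0,0,100]'
for i in 1 2; do python3 -m crank '[0,0,0,0,0,0,100, 0,0,0,0,0,0,100, 0,0,0,0,0,0,100, 0,0,0,0,0,0,100, 0,0,0,0,0,0,100]'|grep ft_; done
sed -i 's/^print("bubble".*/&\nfor q,p in list(zip(y,a))[64:124:3]: print(round(q,1),p.round().astype(int),end=" ")/' b2.py; python3 b2.py
```

```text
time: 20.52
position: [0.5746, -0.22, 0.1035]
tool_rot: [0.785, 0.619, -0.0, -0.001]
ft_force: [-0.3, -0.8, 0.0]
grip_width: 0.0392
grip_force: 0.0
ft_force: [-0.5, 0.4, -0.5]
ft_force: [0.7, 0.2, -0.5]
ratio edges [np.float64(-31.5), np.float64(-0.5), np.float64(16.0), np.float64(39.0)] dark [np.float64(-34.5), np.float64(-34.0), np.float64(-6.0), np.float64(17.5), np.float64(29.0), np.float64(42.5)]
bubble 8.075993520737292
-8.0 [66 78 35] -6.5 [54 63 27] -5.0 [59 70 29] -3.5 [79 93 42] -2.0 [105 120  65] -0.5 [129 143  93] 1.0 [150 161 122] 2.5 [166 172 147] 4.0 [177 180 164] 5.5 [183 186 174] 7.0 [187 189 177] 8.5 [190 192 180] 10.0 [190 193 181] 11.5 [180 183 170] 13.0 [153 157 141] 14.5 [115 120  99] 16.0 [77 84 59] 17.5 [57 67 34] 19.0 [62 75 30] 20.5 [81 98 38]
```

```bash
python3 -m crank '[0,0,-20,0,0,0,100, 0,0,-50,0,0,0,60, 0,0,-80,0,0,0,40, 0,0,-110,0,0,0,40, 0,0,-140,0,0,0,40]'
python3 -m crank '[-38,0,0,0,0,0,40, -76,0,0,0,0,0,40, -114,0,0,0,0,0,40, -152,0,0,0,0,0,40, -190,0,0,0,0,0,40]'
cat > b3.py <<'E'
from h import *
z=.202;ys=np.arange(-.045,.055,.0005);B=[]
for _ in range(4):
    s=shot('top'); uv=np.array([proj(s,(.5745,y,z)) for y in ys]); a=[]
    for k in(-2,-1,0,1,2):
        m=(uv+[0,k]).astype(np.float32);a.append(cv2.remap(s["pixels"],m[None,:,0].copy(),m[None,:,1].copy(),cv2.INTER_CUBIC)[0].astype(float))
    B.append(a)
a=np.mean(B,0)
for j in range(0,len(ys),4): print(round(ys[j]*1e3),*[a[k,j].round().astype(int) for k in range(5)])
E
python3 b3.py
```

```text
time: 21.97
position: [0.575, -0.2199, 0.2449]
tool_rot: [0.785, 0.619, -0.0, -0.0]
ft_force: [0.7, -0.2, -0.5]
grip_width: 0.0697
grip_force: 0.0
time: 22.38
position: [0.5304, -0.4062, 0.2438]
tool_rot: [0.785, 0.619, 0.0, 0.0]
ft_force: [1.8, 0.4, -0.2]
grip_width: 0.0737
grip_force: 0.0
-45 [26 26 29] [26 28 30] [26 27 29] [27 27 30] [26 26 29]
-43 [24 25 28] [25 26 28] [25 26 28] [26 27 29] [26 27 29]
-41 [24 25 27] [24 26 28] [24 26 28] [25 26 29] [26 26 29]
-39 [24 25 27] [25 26 28] [25 26 28] [26 27 29] [26 27 29]
-37 [24 25 27] [24 26 28] [25 26 29] [26 27 29] [25 26 29]
-35 [24 25 28] [25 26 28] [25 26 29] [26 26 29] [25 26 29]
-33 [24 25 28] [24 26 28] [25 26 29] [25 26 29] [25 26 28]
-31 [24 24 28] [25 26 28] [26 26 29] [25 26 29] [25 26 28]
-29 [24 25 28] [25 26 28] [26 27 29] [26 27 29] [25 26 28]
-27 [32 34 33] [31 35 30] [31 35 29] [31 34 30] [30 33 30]
-25 [48 51 43] [44 51 34] [42 50 30] [41 47 31] [42 46 37]
-23 [68 74 60] [63 73 43] [59 70 34] [57 67 36] [60 67 48]
-21 [92 99 80] [83 96 54] [77 92 40] [76 89 44] [81 90 64]
-19 [105 112  94] [ 94 107  63] [ 88 104 
[... 1899 characters left out ...]
1] [100 118  58] [108 120  87]
35 [114 122  97] [105 119  68] [101 119  52] [101 118  58] [108 120  88]
37 [114 122  97] [105 120  68] [102 120  52] [101 118  60] [110 122  92]
39 [115 123  98] [106 120  68] [102 120  52] [102 119  62] [113 124  95]
41 [114 122  97] [104 119  68] [100 118  51] [101 118  61] [112 124  94]
43 [110 118  94] [101 115  66] [ 97 114  50] [ 97 114  59] [110 120  92]
45 [ 99 106  84] [ 91 104  60] [ 88 103  45] [ 88 103  53] [ 98 109  82]
47 [79 84 67] [72 83 48] [70 83 39] [71 83 45] [79 88 66]
49 [59 63 51] [55 63 39] [54 64 34] [54 63 37] [60 67 52]
51 [38 40 36] [38 42 32] [38 43 30] [38 43 32] [40 44 37]
53 [26 28 28] [28 29 29] [28 30 29] [28 30 29] [28 30 30]
```

Top-view profile: the vial's ends are at -23 and 48.4 (middle 12.7) and the bubble runs 4.8 to 20.8 (middle 12.8), so it is centred to within a few tenths of a mm. The knob has been let go. Next is the press on the +y end block.

```bash
python3 -c "
from h import *
move((.574,.061,.29),0)"
```

```text
shift mm [464.  -67.4 -46.4] tool y dir [ 0.972 -0.236 -0.001] z [-0.     0.001 -1.   ]
rotvec deg [ -0.02  -0.06 -13.62]
```

```bash
python3 -m crank '[10,0,-36,0,0,0,255, 40,-5,-46,0,0,-4,255, 75,-11,-46,0,0,-9,255, 110,-16,-46,0,0,-13.6,255, 145,-21,-46,0,0,-13.6,255]'
python3 -m crank '[39,0,0,0,0,0,255, 78,0,0,0,0,0,255, 117,0,0,0,0,0,255, 156,0,0,0,0,0,255, 195,0,0,0,0,0,255]'
python3 -c "
from h import *
move((.574,.061,.265),0)"
```

```text
time: 23.0
position: [0.5442, -0.2556, 0.2899]
tool_rot: [0.705, 0.709, 0.0, -0.0]
ft_force: [0.5, 0.1, 0.6]
grip_width: 0.0476
grip_force: 0.0
time: 23.42
position: [0.5429, -0.0601, 0.2897]
tool_rot: [0.706, 0.709, 0.0, -0.0]
ft_force: [1.0, 0.9, 0.0]
grip_width: 0.0143
grip_force: 0.0
shift mm [121.   31.6  24.7] tool y dir [ 1.     0.004 -0.   ] z [-0.     0.001 -1.   ]
rotvec deg [-0.03 -0.04  0.24]
```

```bash
python3 -m crank '[35,10,0,0,0,0,255, 70,20,0,0,0,0,255, 105,30,0,0,0,0,255, 121,31.5,0,0,0,0,255, 121,31.5,12,0,0,0,255]'
python3 -m crank '[0,0,5,0,0,0,255, 0,0,13,0,0,0,255, 0,0,13,0,0,0,255, 0,0,13,0,0,0,255, 0,0,13,0,0,0,255]'
python3 -c "
from h import *
move((.574,.061,.238),0)"
```

```text
time: 23.83
position: [0.5758, 0.063, 0.2796]
tool_rot: [0.704, 0.71, 0.002, 0.001]
ft_force: [0.6, 0.8, -0.7]
grip_width: 0.0004
grip_force: 0.0
time: 24.25
position: [0.5752, 0.0566, 0.2647]
tool_rot: [0.707, 0.708, 0.0, 0.0]
ft_force: [-0.2, -0.1, -0.6]
grip_width: 0.0004
grip_force: 0.0
shift mm [ 4.4 -1.2 26.7] tool y dir [1.    0.001 0.   ] z [ 0.  0. -1.]
rotvec deg [ 0.01 -0.    0.07]
```

```bash
python3 -m crank '[2,-1,4,0,0,0,255, 4,-1,10,0,0,0,255, 4,-1,16,0,0,0,255, 4,-1,22,0,0,0,255, 4,-1,22,0,0,0,255]'
python3 -m crank '[0,0,0,0,0,0,255, 0,0,0,0,0,0,255, 0,0,1,0,0,0,255, 0,0,2,0,0,0,255, 0,0,3,0,0,0,255]'
python3 -m crank '[0,0,1,0,0,0,255, 0,0,2,0,0,0,255, 0,0,2,0,0,0,255, 0,0,2,0,0,0,255, 0,0,2,0,0,0,255]'
```

```text
time: 24.67
position: [0.5731, 0.0611, 0.2408]
tool_rot: [0.706, 0.708, -0.001, -0.001]
ft_force: [-0.3, -0.3, -1.0]
grip_width: 0.0005
grip_force: 0.0
time: 25.08
position: [0.5743, 0.0612, 0.2397]
tool_rot: [0.706, 0.708, 0.0, 0.0]
ft_force: [0.0, -0.2, 0.8]
grip_width: 0.0
grip_force: 0.0
time: 25.5
position: [0.5741, 0.0612, 0.2376]
tool_rot: [0.706, 0.708, -0.0, 0.0]
ft_force: [-0.2, -0.7, 0.4]
grip_width: 0.0006
grip_force: 0.0
```

```bash
for i in 1 2 3; do python3 -m crank '[0,0,1,0,0,0,255, 0,0,1,0,0,0,255, 0,0,1,0,0,0,255, 0,0,1,0,0,0,255, 0,0,1,0,0,0,255]' | grep -v -e grip -e tool; done
```

```text
time: 25.92
position: [0.5745, 0.0612, 0.2373]
ft_force: [-1.4, -0.7, 5.1]
time: 26.33
position: [0.5748, 0.0612, 0.2373]
ft_force: [-1.7, 0.2, 9.9]
time: 26.75
position: [0.575, 0.0612, 0.2373]
ft_force: [-2.7, 1.1, 13.8]
```

```bash
for i in 1 2 3 4; do python3 -m crank '[0,0,0.3,0,0,0,255, 0,0,0.3,0,0,0,255, 0,0,0.3,0,0,0,255, 0,0,0.3,0,0,0,255, 0,0,0.3,0,0,0,255]' | grep -v -e grip -e tool; done; python3 b2.py; python3 -c "
from h import *
shot('side','z9.png',(195,100,325,200),5)"
```

```text
time: 27.17
position: [0.5751, 0.0612, 0.2373]
ft_force: [-2.6, 0.8, 16.0]
time: 27.58
position: [0.5751, 0.0612, 0.2372]
ft_force: [-3.2, 0.8, 16.5]
time: 28.0
position: [0.5752, 0.0613, 0.2372]
ft_force: [-4.3, 0.9, 18.8]
time: 28.42
position: [0.5753, 0.0612, 0.2372]
ft_force: [-4.1, 0.7, 19.0]
ratio edges [np.float64(-10.5), np.float64(-3.0), np.float64(18.5), np.float64(36.5)] dark [np.float64(-32.5), np.float64(-15.5), np.float64(17.5), np.float64(41.0)]
bubble 8.44410066894238
-8.0 [100  99  54] -6.5 [115 116  57] -5.0 [133 140  72] -3.5 [163 175 108] -2.0 [200 212 158] -0.5 [233 241 206] 1.0 [247 250 230] 2.5 [246 249 234] 4.0 [235 238 227] 5.5 [206 210 200] 7.0 [158 162 154] 8.5 [114 117 116] 10.0 [90 92 97] 11.5 [87 89 95] 13.0 [90 92 98] 14.5 [88 90 96] 16.0 [80 83 83] 17.5 [72 78 65] 19.0 [71 83 49] 20.5 [ 84 100  43]
```

View pics/z9.png

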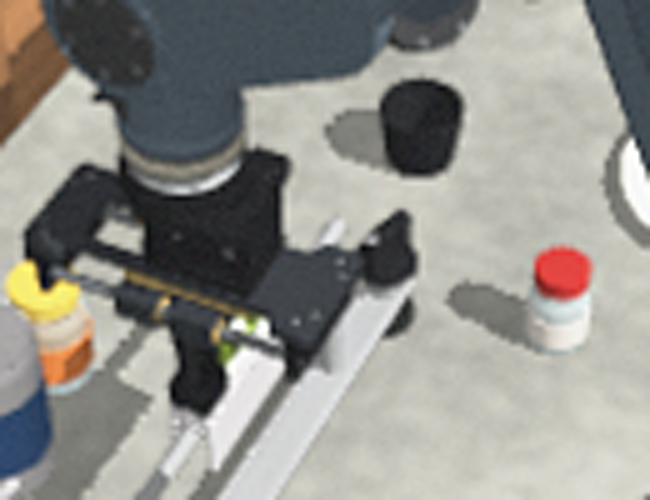

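The final crop shows the closed fingers pressing on the level's near end block at about (198,395). The level is still on the bar, and the wrist force is steady at about 19 N. The fingers partly hide the vial in this view.

```bash
python3 -c "
from rig import robot
print(robot.hand_in())"
```

```text
the job is handed in; nothing more can be done
None
```

The job is handed in, with no verdict returned: the level hangs on the bar, the bubble read centred within about 1 mm before the press (the gripper hid it during the press), and the arm is still pressing the +y end block at about 19 N.

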